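# Seal and square a fume extractor's slot hood, then switch on its fan

### The arm

A 6-joint arm with a two-finger parallel gripper is mounted at the origin on the work surface. World frame = base frame: x ahead of the robot, y to its left, z up, the work surface at z = 0. Lengths are in m, angles in rad, forces in N, time in s.
With the tool pointing down it reaches from about 0.25 to 0.725 m from the base axis. Payload 4 kg.
Tool frame: the origin (TCP) lies at the very end of the fingers, on their centre line; the grasp point (between the pads) lies 19 mm behind it; z points along the fingers, y is the line along which they close (so a half turn about z gives the same grasp; the last joint's range is limited). The gripper opens to 85 mm and grips with 20 to 120 N. Pads are 22 mm wide; open, the fingers measure 114 mm over their backs; the gripper's body (76 mm by 85 mm) begins 54 mm behind the grasp point. The pads swing forward as they close: fully open they stand 13 mm farther back than shut.
Start: joints at [1.277, 0.241, 0.005, 1.335, 0, 1.571], TCP at [0.145, 0.479, 0.231] pointing down, gripper open.
Joint ranges: [-2.72, 2.72], [-1.05, 1.87], [-1.09, 1.28], [-1.99, 2.15], [-1.42, 1.44], [-3.14, 3.14]. Speed limits (rad/s): [2.79, 2.79, 3.14, 3.14, 3.14, 3.14].

### API

Orientations are given as a unit quaternion [x, y, z, w].
In Python, from workcell import telemetry, vision, workorder gives the robot as it stands.
- The arm moves only by the shell command python3 -m inch 'ROWS'. ROWS is JSON, a list of rows, each a list of 3 entries, a list of its own where there are three numbers: the turn, a rotation vector about the tool's x, y, z scaled (see below), then the shift along the tool's x, y, z scaled (see below), then the closure, from -1 (fully open) to 1 (shut). A call has 1 to 10 rows; each row shifts and turns the commanded pose from where the row before left it, along the tool's axes as they then stand; what a row does not reach is not made up. The controller multiplies each number of a shift by 0.3 m and each number of a turn by 360 degrees. A row lasts 1/12 s, in which the tool goes at most 41.7 mm and 7.16 degrees, less where a joint would pass 70% of its speed; a pose out of reach is approached as far as the arm can. A call with a number of a shift or a turn outside -1 to 1 is refused whole. A call with a gripper value outside its range is refused whole. The fingers move at their own pace and stop on an object; the grip force is fixed at half the most. Time passes only in rows, so rows that do not move let the fingers close. It gives the time, the measured TCP pose, the force, the opening and the grip force at its end, in the units of the state.
- telemetry.get_obs(): the state, without advancing time (a new reading comes with each control period).
- vision.camera(name): name is "scene" or "top" or "wrist"; returns a dict with "img" (420x560x3 uint8, red, green, blue), "fov_y" (degrees; the focal length in pixels is half the picture's height over the tangent of half this angle, whatever the lens; pixels are square), "cx", "cy" (the principal point, pixels), "pose" (4x4, takes a point from camera to world coordinates). Camera axes: x right, y up, looking along -z (the intrinsics and any distortion apply to the point x, -y, -z); pixel columns grow to the right and rows downward; lengths in m; the calibration is good to about 2 mm. A picture is of the moment at which its call begins. There is no depth.
- workorder.job_done(): hands the job in; it is judged then, once.
The state is a dict: "clock": time; "joint_pos": joint angles; "joint_vel": joint speeds; "tau": joint torques, N m; "eef_pos": TCP position; "tool_rot": TCP orientation; "ft_force": force on the tool from outside, world axes, zero at the start; "ft_torque": the same for the moment, N m; "grip_width": finger opening in m; "grasp_force": force on a finger pad.
Only numpy, scipy, OpenCV 4.12 (cv2) and the standard library are available. Lean on these libraries where they do the work, as an engineer would, in place of code of your own. Each camera call takes 0.05 s, during which the arm holds its last target. There are 200 camera calls.

### The job

Screw the white square hood of the fume extractor down clockwise by its orange grip until you feel the rubber seal clearly drag, and go on only to the next place where the hood's sides lie parallel to the edges of the circuit board, without overtightening the seal. Let go of the hood, then push the red fan switch fully over to its far side. Leave everything else where it is.

Things in the scene. Friction and masses are not known exactly. Their poses are not given: they have to be found in the camera images.
- extractor: Fixed grey plinth of the fume extractor, 130 x 130 x 50 mm, origin at the centre of its underside on the table. A brass threaded stem rises from its middle, with a black rubber seal ring (76 mm across, 6 mm thick, top about 66 mm above the table) lying round it on a springy steel seat.
- hood: White square slot hood, captive on the stem's thread. Origin on the vertical turning axis, about 68 mm above the table at the start; z up, x and y square to its side faces. 90 (x) x 90 (y) mm, 12 to 42 mm above the origin; all four sides are alike. Clockwise from above screws it down 4 mm a turn, up to 14 rad in all; no hard stop. It stays where it is left.
- grip (a point): Middle of the square orange grip on top of the hood, 62 mm above the hood's origin, on the turning axis, axes as the hood's. The grip is 28 (x) x 28 (y) mm and reaches from 20 mm below to 11 mm above this point; pinch it across any two flats that face away from each other. Before the seal bites it turns with about 0.03 N m.
- flange: Round aluminium flange under the hood, 80 mm across, 12 mm thick, turning with it; origin at its underside. It meets the seal ring somewhere in the first 6.5 rad (differs each time, not to be seen). From there the squeeze grows about 9 N per quarter turn and the drag on the grip about 0.024 N m per N (up to a fifth more or less). Sound seal: 2.5 to 16 N. Over 35 N spoils it.
- seal_mid (a point): Nominal middle of the seal ring's top, on the axis (the ring lies up to 2 mm higher or lower). The square places of the hood lie a quarter turn apart; the right one is the first at which turning takes 0.13 N m or more (about 4 N of squeeze).
- board: Green circuit board in a fixed frame with two aluminium rails, 180 (x) x 106 (y) x 38 mm high, origin at the centre of its underside; its x axis runs along the long edges and rails, y along the short edges.
- fan_base: Fixed grey block of the fan switch, 70 (x) x 50 (y) x 25 mm, origin at the centre of its underside; the lever swings in its x-z plane about a hinge along y, 22 mm above the origin.
- fan (a joint): Angle of the fan switch's lever: 0 = off, leaning 0.5 rad to the block's -x; 1.0 = on, leaning 0.5 rad to its +x, the far side. It stays where it is left and needs about 1 N at the tip. Steel rod with a red ball 26 mm across, centred 80 mm from the hinge.
- fan_tip (a point): Centre of the red ball of the fan switch, about 92 mm above the table at either end of its swing.
- flux: Bystander: small flux jar, 40 mm across, 45 mm high, origin under its centre.
- driver_red: Bystander: red screwdriver, 190 mm, lying along its x, origin below its middle.
- driver_green: Bystander: green screwdriver, 200 mm, lying along its x, origin below its middle.
- spool: Bystander: spool of solder, 60 mm across, 40 mm high, origin under its centre.
- tray: Bystander: blue parts tray, 150 x 90 x 30 mm, origin under its centre.
- solvent: Bystander: solvent bottle, 56 mm across, 130 mm high, origin under its centre.
- brush: Bystander: cleaning brush, 170 mm, lying along its x, origin below its middle.
There are look-alikes about, which are no part of the job. Of the things like the board, leave any that is pink; of the rest the larger one is meant.

How it is judged:
On the way, in this order (a step that is already met when the one before it is completed fails the run):
1. the hood's seal is squeezed by 2.5 to 16 N and the hood's sides lie parallel to the board's edges within 0.1 rad, released (contact force between flange and anything else between 2.5 and 16 N and (angle between the x axis of hood and the x axis of board, either way round below 0.1 rad or angle between the x axis of hood and the y axis of board, either way round below 0.1 rad) and contact force between the fingers and hood below 0.3 N), for 0.2 s.
2. the fan switch is pushed over (value of joint fan above 0.85 rad), for 0.1 s.
At the end, for the whole second after the job is handed in: The hood, let go and still, squeezes its seal with 2.5 to 16 N and lies with its sides parallel to the board's edges within 0.1 rad (any of its four sides); the fan lever stands at 0.85 rad or more (all of step 1 and value of joint fan above 0.85 rad and angular speed of hood below 0.05 rad/s); the robot touches nothing.
It fails at once if the seal is squeezed with more than 35 N (contact force between flange and anything else above 35 N).
It fails at once if the robot presses on the board or its frame with more than 3 N (contact force between any of the arm, the fingers and board above 3 N).
It fails at once if a bystander is moved by more than 30 mm (distance of any of flux, driver_red, driver_green, spool, tray, solvent, brush from where it was at the start of the episode above 0.03 m).
It also fails if it takes over 64 s, if anything falls off the work surface, if the arm or the gripper's body presses on something with over 40 N, if the wrist force passes 120 N, or if a joint passes its speed limit or range.

## Working session

There is one attempt and no reset: what is moved stays moved. The work goes in short steps, Python scripts to look and compute and a shell command to move; the robot and the scene stay as the last step left them, time stands still between calls to the robot, and variables do not carry over. Pictures are saved under pics/ and viewed, at most 10 in all, crops included, and the job is handed in when it is done.

```bash
mkdir -p pics; ls; python3 - <<'E'
from workcell import telemetry, vision
import cv2,numpy as np
for n in ["scene","top"]:
    c=vision.camera(n); print({k:(v if k!='img' else 0) for k,v in c.items()})
    cv2.imwrite(f"pics/{n}0.png",c["img"][:,:,::-1]); np.save(f"pics/{n}0.npy",c["img"])
o=telemetry.get_obs(); print(o)
E
```

```text
pics
{'img': 0, 'fov_y': 55.076618126149064, 'cx': 285.2209865535967, 'cy': 210.4582076604566, 'pose': array([[ 6.34436845e-01, -6.27596813e-01,  4.51234008e-01,
         1.03209135e+00],
       [ 7.72974551e-01,  5.14750194e-01, -3.70867337e-01,
        -4.04935235e-01],
       [ 4.82365403e-04,  5.84084308e-01,  8.11692854e-01,
         9.85734142e-01],
       [ 0.00000000e+00,  0.00000000e+00,  0.00000000e+00,
         1.00000000e+00]])}
{'img': 0, 'fov_y': 48.14121891647734, 'cx': 282.68358932716706, 'cy': 206.0052844288454, 'pose': array([[-0.02025238,  0.98684435, -0.16039972,  0.33339863],
       [-0.99971811, -0.01800019,  0.01548183,  0.01868884],
       [ 0.01239093,  0.16066805,  0.98693072,  1.32626867],
       [ 0.        ,  0.        ,  0.        ,  1.        ]])}
{'clock': 0.1, 'joint_pos': array([1.27701164e+00, 2.41347845e-01, 3.86109835e-03, 1.33522547e+00,
       3.44646716e-05, 1.57078462e+00]), 'joint_vel': array([ 1.07980436e-03, -1.12165587e-03,  2.61276479e-03,  1.34589379e-03,
        4.93694616e-05,  6.19581052e-04]), 'tau': array([-7.00651526e-05, -3.73138726e+01,  2.53009754e+01,  1.08699698e-02,
        4.52486961e-05, -1.70763734e-06]), 'eef_pos': array([0.14461186, 0.47802995, 0.23049772]), 'tool_rot': array([ 1.46358815e-01,  9.89231105e-01, -9.45107443e-04, -1.57261858e-04]), 'ft_force': array([-0.19690757,  0.45294215,  0.22255636]), 'ft_torque': array([-0.00036418,  0.00309529, -0.00565057]), 'grasp_force': 0.0, 'grip_width': 0.08525937351172228}
```

View pics/top0.png

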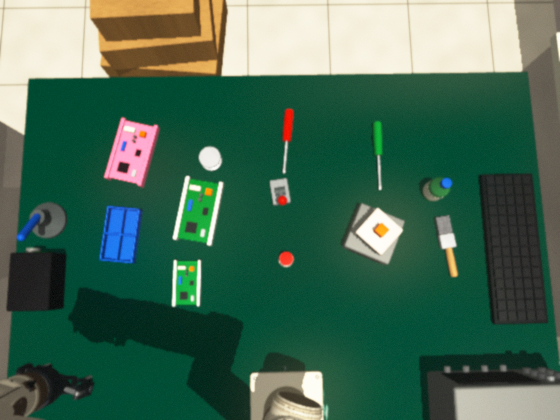

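View pics/scene0.png

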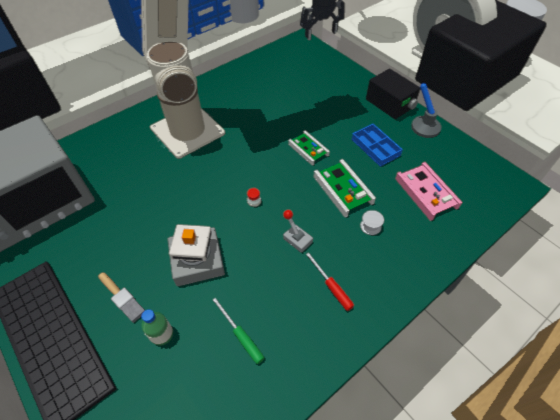

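The top view shows the hood at about (380,230) with its orange grip, the larger green board at (198,211), and the fan block at (280,190) with its red ball at (282,200). The flux jar with a red top at (286,259) isn't the lever. The scene view agrees: hood at (190,240), lever ball at (288,214).

```bash
cat > h.py <<'E'
import numpy as np,cv2
from workcell import vision,telemetry
def ray(c,uv):
    uv=np.atleast_2d(uv).astype(float); f=c["img"].shape[0]/2/np.tan(np.radians(c["fov_y"])/2)
    d=np.c_[(uv[:,0]-c["cx"])/f,-(uv[:,1]-c["cy"])/f,-np.ones(len(uv))]@c["pose"][:3,:3].T
    return c["pose"][:3,3],d
def plane(c,uv,z):
    o,d=ray(c,uv); return o+d*((z-o[2])/d[:,2])[:,None]
def tri(c1,u1,c2,u2):
    o1,d1=ray(c1,u1);o2,d2=ray(c2,u2);d1=d1[0]/np.linalg.norm(d1);d2=d2[0]/np.linalg.norm(d2)
    s=np.linalg.lstsq(np.c_[d1,-d2],o2-o1,rcond=None)[0]
    p,q=o1+s[0]*d1,o2+s[1]*d2; return (p+q)/2,np.linalg.norm(p-q)
def mask(c,lo,hi,box=None):
    m=cv2.inRange(cv2.cvtColor(c["img"],cv2.COLOR_RGB2HSV),lo,hi)
    if box: k=np.zeros_like(m);x0,y0,x1,y1=box;k[y0:y1,x0:x1]=1;m=m*k
    return m
def big(m):
    return max(cv2.findContours(m,cv2.RETR_EXTERNAL,cv2.CHAIN_APPROX_NONE)[0],key=cv2.contourArea)
def cen(k): M=cv2.moments(k); return np.array([M["m10"],M["m01"]])/M["m00"]
def rect(c,k,z):
    P=plane(c,k.reshape(-1,2),z)[:,:2]; r=cv2.minAreaRect((P*1000).astype(np.float32)); return np.round(r[0],1),np.round(r[1],1),round(r[2],1)
E
python3 - <<'E'
from h import *
T=vision.camera("top");S=vision.camera("scene")
og=(5,150,120),(22,255,255)
kt=big(mask(T,*og,(350,200,410,265)));ks=big(mask(S,*og,(165,220,215,260)))
print("grip",cen(kt),cen(ks),tri(T,cen(kt),S,cen(ks)),rect(T,kt,.141),cv2.contourArea(kt))
kh=big(mask(T,(0,0,170),(40,70,255),(340,195,410,265)));print("hood",rect(T,kh,.11))
kp=big(mask(T,(0,0,60),(180,60,255),(335,190,420,275)));print("plinth",rect(T,kp,.05))
rd=(0,150,80),(4,255,255)
a=big(mask(T,*rd,(270,190,295,210)));b=big(mask(S,*rd,(278,205,298,222)));print("ball",cen(a),cen(b),tri(T,cen(a),S,cen(b)))
kb=big(mask(T,(0,0,50),(180,70,255),(262,170,298,210)));print("fanbase",rect(T,kb,.025))
m=mask(T,(0,0,130),(180,60,255),(165,165,235,255))
for k in sorted(cv2.findContours(m,cv2.RETR_EXTERNAL,cv2.CHAIN_APPROX_NONE)[0],key=cv2.contourArea)[-3:]:print("rail",rect(T,k,.038))
def crop(c,b,n):
    x0,y0,x1,y1=b;return cv2.resize(c["img"][y0:y1,x0:x1,::-1],(390,390),interpolation=cv2.INTER_CUBIC)
cv2.imwrite("pics/c1.png",np.hstack([crop(T,(340,190,420,270),0),crop(T,(250,155,320,225),0)]))
E
```

```text
grip [380.56842105 229.63508772] [187.80808081 235.89772727] (array([ 0.46164213, -0.2511151 ,  0.12809525]), np.float64(0.0019569957635831273)) (array([ 461. , -247.2]), array([24.8, 29.3]), 43.1) 95.0
hood (array([ 455.4, -240.7]), array([119. , 125.7]), 62.1)
plinth (array([ 462.3, -248.5]), array([141.1, 141.6]), 64.8)
ball [281.97222222 199.97222222] [287.68646865 213.95379538] (array([0.54977504, 0.00061394, 0.09393895]), np.float64(0.0007378873538878787))
fanbase (array([586.2,   6.2]), array([75.6, 53.3]), 7.7)
rail (array([656. , 197.7]), array([50.5, 14.4]), 89.0)
rail (array([527.2, 186.4]), array([ 15.8, 182.2]), 79.2)
rail (array([546.1, 280.9]), array([ 14.8, 182.9]), 79.4)
```

View pics/c1.png

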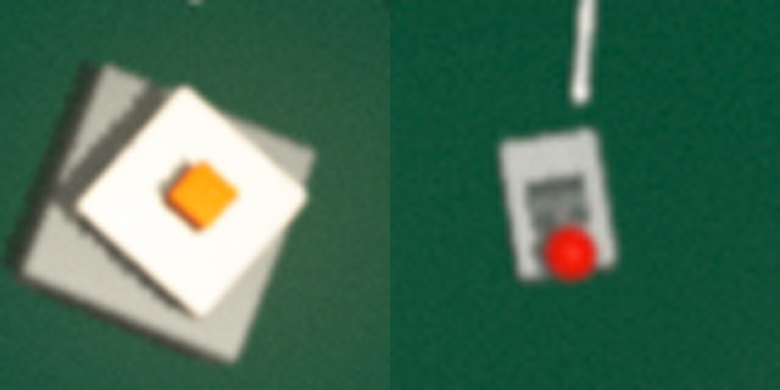

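Board edges lie at -10.8° and the hood at about 43° (mod 90). The crop shows the hood square, its orange grip and the fan lever leaning towards the robot. The ball height of 94 mm matches the 92 given. I'll travel over the hood at the current height and start winding the wrist back.

```bash
python3 -m inch '[[[0,0,0],[-0.0855,-0.1007,0],-1],[[0,0,0],[-0.0855,-0.1007,0],-1],[[0,0,0],[-0.0855,-0.1007,0],-1],[[0,0,0],[-0.0855,-0.1007,0],-1],[[0,0,0],[-0.0855,-0.1007,0],-1],[[0,0,0],[-0.0855,-0.1007,0],-1],[[0,0,0],[-0.0855,-0.1007,0],-1],[[0,0,0],[-0.0855,-0.1007,0],-1],[[0,0,0],[-0.0855,-0.1007,0],-1],[[0,0,0],[-0.0855,-0.1007,0],-1]]'
python3 -m inch '[[[0,0,0],[-0.0855,-0.1007,0],-1],[[0,0,0],[-0.0855,-0.1007,0],-1],[[0,0,0],[-0.0855,-0.1007,0],-1],[[0,0,0],[-0.0855,-0.1007,0],-1],[[0,0,0],[-0.0855,-0.1007,0],-1],[[0,0,0],[-0.0855,-0.1007,0],-1],[[0,0,0],[-0.0855,-0.1007,0],-1],[[0,0,0],[-0.0855,-0.1007,0],-1],[[0,0,0],[-0.0855,-0.1007,0],-1],[[0,0,0],[-0.0855,-0.1007,0],-1]]'
python3 -m inch '[[[0,0,-0.0198],[0,0,0],-1],[[0,0,-0.0198],[0,0,0],-1],[[0,0,-0.0198],[0,0,0],-1],[[0,0,-0.0198],[0,0,0],-1],[[0,0,-0.0198],[0,0,0],-1],[[0,0,-0.0198],[0,0,0],-1],[[0,0,-0.0198],[0,0,0],-1],[[0,0,-0.0198],[0,0,0],-1],[[0,0,-0.0198],[0,0,0],-1],[[0,0,-0.0198],[0,0,0],-1]]'
python3 - <<'E'
from workcell import telemetry
from scipy.spatial.transform import Rotation as R
o=telemetry.get_obs();print(o["joint_pos"],R.from_quat(o["tool_rot"]).as_matrix().round(4))
E
```

```text
clock: 1.03
eef_pos: [0.3029, 0.1134, 0.2315]
tool_rot: [0.146, 0.989, 0.0, 0.0]
ft_force: [1.2, 0.4, 0.0]
grip_width: 0.0852
grasp_force: 0.0
clock: 1.87
eef_pos: [0.461, -0.2503, 0.231]
tool_rot: [0.147, 0.989, 0.0, -0.0]
ft_force: [1.4, 1.2, 0.1]
grip_width: 0.0853
grasp_force: 0.0
clock: 2.7
eef_pos: [0.4606, -0.2482, 0.231]
tool_rot: [-0.46, 0.888, 0.0, -0.0]
ft_force: [0.0, 0.2, 0.3]
grip_width: 0.0853
grasp_force: 0.0
[-4.94230848e-01  2.87546975e-01  6.68689942e-02  1.35086994e+00
 -2.17868885e-05 -1.45060783e+00] [[-5.765e-01 -8.171e-01 -7.000e-04]
 [-8.171e-01  5.765e-01  3.000e-04]
 [ 1.000e-04  7.000e-04 -1.000e+00]]
```

```bash
python3 -m inch '[[[0,0,-0.0198],[0,0,0],-1],[[0,0,-0.0198],[0,0,0],-1],[[0,0,-0.0198],[0,0,0],-1],[[0,0,-0.0198],[0,0,0],-1],[[0,0,-0.0198],[0,0,0],-1],[[0,0,-0.0198],[0,0,0],-1],[[0,0,-0.0198],[0,0,0],-1],[[0,0,-0.0198],[0,0,0],-1],[[0,0,-0.0198],[0,0,0],-1],[[0,0,-0.0198],[0,0,0],-1]]' >/dev/null
python3 -m inch '[[[0,0,-0.0198],[0,0,0],-1],[[0,0,0],[0,0,0],-1],[[0,0,0],[0,0,0],-1]]'
cat >> h.py <<'E'
from scipy.spatial.transform import Rotation as R
def st():
    o=telemetry.get_obs();M=R.from_quat(o["tool_rot"]).as_matrix()
    print("t",round(o["clock"],2),"p",o["eef_pos"].round(4),"yyaw",round(np.degrees(np.arctan2(M[1,1],M[0,1])),2),"j6",round(np.degrees(o["joint_pos"][5]),1),"F",o["ft_force"].round(2),"T",o["ft_torque"].round(3),"w",round(o["grip_width"],4),round(o["grasp_force"],1),"z",M[:,2].round(3)); return o,M
E
python3 - <<'E'
from h import *
st()
W=vision.camera("wrist"); print(W["fov_y"],W["cx"],W["cy"],W["pose"].round(4))
cv2.imwrite("pics/w1.png",W["img"][:,:,::-1])
k=big(mask(W,(5,150,120),(22,255,255)));print(cen(k),rect(W,k,.141))
k=big(mask(W,(0,0,150),(180,60,255)));print(cen(k),rect(W,k,.11))
E
```

```text
clock: 3.78
eef_pos: [0.4607, -0.2482, 0.2311]
tool_rot: [0.916, -0.401, -0.0, -0.0]
ft_force: [-0.2, -0.2, -1.3]
grip_width: 0.0853
grasp_force: 0.0
t 3.78 p [ 0.4607 -0.2482  0.2311] yyaw -137.33 j6 -161.0 F [-0.21 -0.19 -1.25] T [ 0.022 -0.013  0.004] w 0.0853 0.0 z [-0.  0. -1.]
59.55553271907484 285.5643919963294 205.96506788879725 [[-7.352e-01  6.415e-01  2.191e-01  5.166e-01]
 [-6.778e-01 -6.956e-01 -2.379e-01 -3.099e-01]
 [-2.000e-04 -3.234e-01  9.463e-01  3.730e-01]
 [ 0.000e+00  0.000e+00  0.000e+00  1.000e+00]]
[285.98722447 202.45721997] (array([ 464.2, -253.3]), array([27.3, 33.9]), 46.6)
[293.88888567 177.80760251] (array([ 465.8, -254.2]), array([112.4, 120.4]), 65.8)
```

View pics/w1.png

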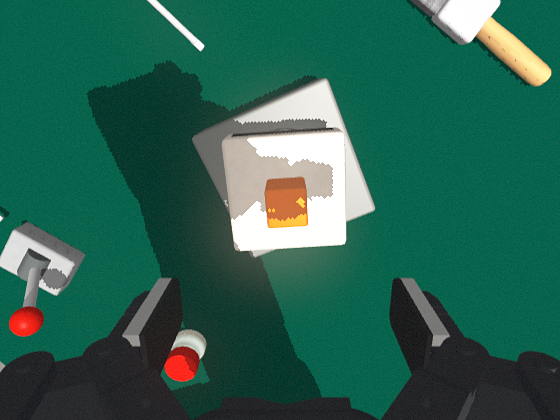

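The wrist view shows the grip at (286,203) and the hood at (287,190), both almost square to the picture. The lower edges at rows 226 and 246 belong to the top faces. I'll fit those edges.

```bash
python3 - <<'E'
from h import *
W=vision.camera("wrist")
def edge(m,u0,u1,z,half):
    us=np.arange(u0,u1);vs=np.array([np.nonzero(m[:,u])[0].max()+.5 for u in us])
    P=plane(W,np.c_[us,vs],z)[:,:2]
    vx,vy,x,y=cv2.fitLine((P*1000).astype(np.float32),cv2.DIST_HUBER,0,.01,.01).ravel()
    mid=P.mean(0); d=np.array([vx,vy]);n=np.array([-vy,vx]); 
    n=n if n@(W["pose"][:2,3]-mid)>0 else -n
    print("yaw",np.degrees(np.arctan2(vy,vx))%90,"mid",mid,"axis",mid+n*half,"n",n)
mg=mask(W,(3,140,80),(22,255,255),(250,165,330,240))
kg=big(mg);x,y,w,h=cv2.boundingRect(kg);print(x,y,w,h); edge(mg,x+5,x+w-4,.141,.014)
mh=cv2.morphologyEx(mask(W,(0,0,200),(180,60,255),(215,120,360,256))|mg,cv2.MORPH_OPEN,np.ones((3,3)))
x,y,w,h=cv2.boundingRect(big(mh));print(x,y,w,h);edge(mh,250,335,.110,.045)
a=plane(W,[[x,235],[x+w-1,235]],.11);print(a,np.linalg.norm(a[1]-a[0]),a.mean(0))
x,y,w,h=cv2.boundingRect(kg);
row=np.nonzero(mg[218])[0];a=plane(W,[[row.min(),218],[row.max()+1,218]],.141);print(a,np.linalg.norm(a[1]-a[0]),a.mean(0))
E
```

```text
265 178 43 50
yaw 46.913696 mid [ 0.45245302 -0.24114458] axis [ 0.46267757 -0.25070797] n [ 0.7303256 -0.6830992]
231 120 129 135
yaw 47.189507 mid [ 0.42820834 -0.22133143] axis [ 0.46122059 -0.25191234] n [ 0.73360544 -0.6795756 ]
[[ 0.47076202 -0.19739833  0.11      ]
 [ 0.39752548 -0.2649617   0.11      ]] 0.09964135279500407 [ 0.43414375 -0.23118001  0.11      ]
[[ 0.46630506 -0.23672662  0.141     ]
 [ 0.44594185 -0.25551194  0.141     ]] 0.027704665102778057 [ 0.45612345 -0.24611928  0.141     ]
```

```bash
python3 -m inch '[[[0,0,-0.012],[0,0,0],-1],[[0,0,0],[0.01,0.0043,0.06],-1],[[0,0,0],[0,0,0.08],-1],[[0,0,0],[0,0,0.08],-1],[[0,0,0],[0,0,0.08],-1],[[0,0,0],[0,0,0.06],-1],[[0,0,0],[0,0,0.03],-1],[[0,0,0],[0,0,0],-1]]'
python3 -m inch '[[[0,0,0],[0,0,0],1],[[0,0,0],[0,0,0],1],[[0,0,0],[0,0,0],1],[[0,0,0],[0,0,0],1],[[0,0,0],[0,0,0],1],[[0,0,0],[0,0,0],1],[[0,0,0],[0,0,0],1],[[0,0,0],[0,0,0],1]]' >/dev/null
python3 -c "from h import *;st()"
```

```text
clock: 4.55
eef_pos: [0.4606, -0.2504, 0.1121]
tool_rot: [0.931, -0.366, -0.002, -0.0]
ft_force: [-1.5, 0.5, 0.1]
grip_width: 0.0851
grasp_force: 0.0
t 5.22 p [ 0.463  -0.2515  0.1156] yyaw -132.82 j6 -165.7 F [-0.01  1.57  5.8 ] T [0.239 0.057 0.002] w 0.0268 61.1 z [ 0.002 -0.001 -1.   ]
```

Gripped (26.8 mm wide), hood at 47°. I'll lift slightly to take off the 6 N of vertical load, then turn to the first square place (58° clockwise).

```bash
python3 -m inch '[[[0,0,0],[0,0,-0.004],1],[[0,0,0],[0,0,0],1]]' >/dev/null
python3 -c "from h import *;st()"
python3 -m inch '[[[0,0,0.0161],[0,0,0.0002],1],[[0,0,0.0161],[0,0,0.0002],1],[[0,0,0.0161],[0,0,0.0002],1],[[0,0,0.0161],[0,0,0.0002],1],[[0,0,0.0161],[0,0,0.0002],1]]' >/dev/null
python3 -c "from h import *;st()"
python3 -m inch '[[[0,0,0.0161],[0,0,0.0002],1],[[0,0,0.0161],[0,0,0.0002],1],[[0,0,0.0161],[0,0,0.0002],1],[[0,0,0.0161],[0,0,0.0002],1],[[0,0,0.0161],[0,0,0.0002],1]]' >/dev/null
python3 -c "from h import *;st()"
```

```text
t 5.38 p [ 0.4629 -0.2515  0.1157] yyaw -132.82 j6 -165.7 F [1.45 0.72 1.17] T [-0.012 -0.432  0.065] w 0.027 60.4 z [ 0.002 -0.    -1.   ]
t 5.8 p [ 0.4621 -0.2518  0.1153] yyaw -162.1 j6 -136.4 F [ 0.   -1.35  1.33] T [-0.251  0.06   0.054] w 0.027 60.6 z [-0.    -0.001 -1.   ]
t 6.22 p [ 0.4612 -0.2518  0.115 ] yyaw 168.9 j6 -107.5 F [-2.25 -0.56  3.29] T [-0.2    0.583  0.039] w 0.0266 60.8 z [-0.002 -0.001 -1.   ]
```

At the first square place the drag is ~0.04 N m, so the seal is not biting yet. Next quarter.

```bash
python3 -m inch '[[[0,0,0.0179],[0,0,0.0002],1],[[0,0,0.0179],[0,0,0.0002],1],[[0,0,0.0179],[0,0,0.0002],1],[[0,0,0.0179],[0,0,0.0002],1],[[0,0,0.0179],[0,0,0.0002],1]]' >/dev/null
python3 -c "from h import *;st()"
python3 -m inch '[[[0,0,0.0179],[0,0,0.0002],1],[[0,0,0.0179],[0,0,0.0002],1],[[0,0,0.0179],[0,0,0.0002],1],[[0,0,0.0179],[0,0,0.0002],1],[[0,0,0.0179],[0,0,0.0002],1]]' >/dev/null
python3 -c "from h import *;st()"
python3 -m inch '[[[0,0,0.0179],[0,0,0.0002],1],[[0,0,0.0179],[0,0,0.0002],1],[[0,0,0.0179],[0,0,0.0002],1]]' >/dev/null
python3 -c "from h import *;st()"
python3 -m inch '[[[0,0,0.0166],[0,0,0.0002],1]]' >/dev/null
python3 -c "from h import *;st()"
```

```text
t 6.63 p [ 0.4603 -0.2513  0.1146] yyaw 136.64 j6 -75.2 F [-3.16  0.3   4.37] T [0.171 1.013 0.005] w 0.0272 61.0 z [-0.004 -0.    -1.   ]
t 7.05 p [ 0.4599 -0.2503  0.1142] yyaw 104.45 j6 -43.0 F [-4.9   2.36  6.44] T [ 0.71   1.068 -0.016] w 0.027 61.1 z [-0.004  0.002 -1.   ]
t 7.3 p [ 0.4599 -0.2498  0.114 ] yyaw 85.13 j6 -23.7 F [-3.03  3.8   6.64] T [1.032 1.016 0.022] w 0.0272 61.2 z [-0.004  0.003 -1.   ]
t 7.38 p [ 0.46   -0.2496  0.1139] yyaw 79.17 j6 -17.7 F [-4.03  5.38  7.01] T [1.146 0.976 0.022] w 0.0271 61.2 z [-0.004  0.004 -1.   ]
```

Still about 0.02 N m; next quarter.

```bash
python3 -m inch '[[[0,0,0.0179],[0,0,0.0001],1],[[0,0,0.0179],[0,0,0.0001],1],[[0,0,0.0179],[0,0,0.0001],1],[[0,0,0.0179],[0,0,0.0001],1],[[0,0,0.0179],[0,0,0.0001],1]]' >/dev/null
python3 -c "from h import *;st()"
python3 -m inch '[[[0,0,0.0179],[0,0,0.0001],1],[[0,0,0.0179],[0,0,0.0001],1],[[0,0,0.0179],[0,0,0.0001],1],[[0,0,0.0179],[0,0,0.0001],1],[[0,0,0.0179],[0,0,0.0001],1]]' >/dev/null
python3 -c "from h import *;st()"
python3 -m inch '[[[0,0,0.0179],[0,0,0.0001],1],[[0,0,0.0179],[0,0,0.0001],1],[[0,0,0.0179],[0,0,0.0001],1]]' >/dev/null
python3 -c "from h import *;st()"
python3 -m inch '[[[0,0,0.0171],[0,0,0.0001],1]]' >/dev/null
python3 -c "from h import *;st()"
```

```text
t 7.8 p [ 0.4605 -0.2488  0.1136] yyaw 46.98 j6 14.5 F [-2.78  5.6   4.63] T [1.527 0.459 0.051] w 0.0272 60.9 z [-0.003  0.005 -1.   ]
t 8.22 p [ 0.4614 -0.2484  0.1133] yyaw 14.79 j6 46.8 F [1.04 6.97 3.06] T [ 1.615 -0.194  0.06 ] w 0.0273 60.6 z [-0.001  0.006 -1.   ]
t 8.47 p [ 0.462  -0.2484  0.1131] yyaw -4.53 j6 66.1 F [ 1.85  6.23 -0.33] T [ 1.611 -0.511  0.072] w 0.0271 60.5 z [-0.     0.006 -1.   ]
t 8.55 p [ 0.4621 -0.2484  0.1131] yyaw -10.68 j6 72.2 F [ 2.74  6.78 -0.12] T [ 1.508 -0.595 -0.004] w 0.0269 60.4 z [-0.     0.006 -1.   ]
```

No bite yet (≤0.07 N m, noise ±0.03). Next quarter, in smaller readings towards its end.

```bash
python3 -m inch '[[[0,0,0.0179],[0,0,0.0003],1],[[0,0,0.0179],[0,0,0.0003],1],[[0,0,0.0179],[0,0,0.0003],1],[[0,0,0.0179],[0,0,0.0003],1],[[0,0,0.0179],[0,0,0.0003],1]]' >/dev/null
python3 -c "from h import *;st()"
python3 -m inch '[[[0,0,0.0179],[0,0,0.0003],1],[[0,0,0.0179],[0,0,0.0003],1],[[0,0,0.0179],[0,0,0.0003],1],[[0,0,0.0179],[0,0,0.0003],1]]' >/dev/null
python3 -c "from h import *;st()"
python3 -m inch '[[[0,0,0.0179],[0,0,0.0003],1],[[0,0,0.0179],[0,0,0.0003],1]]' >/dev/null
python3 -c "from h import *;st()"
python3 -m inch '[[[0,0,0.0179],[0,0,0.0003],1]]' >/dev/null
python3 -c "from h import *;st()"
python3 -m inch '[[[0,0,0.0179],[0,0,0.0003],1]]' >/dev/null
python3 -c "from h import *;st()"
python3 -m inch '[[[0,0,0.0176],[0,0,0.0003],1]]' >/dev/null
python3 -c "from h import *;st()"
```

```text
t 8.97 p [ 0.463  -0.2489  0.1127] yyaw -42.9 j6 104.5 F [ 2.53  6.62 -1.67] T [ 1.186 -0.978  0.024] w 0.0267 60.2 z [ 0.001  0.005 -1.   ]
t 9.3 p [ 0.4634 -0.2496  0.1125] yyaw -68.68 j6 130.2 F [ 4.65  3.47 -2.53] T [ 0.747 -1.058  0.046] w 0.0271 60.1 z [ 0.002  0.004 -1.   ]
t 9.47 p [ 0.4634 -0.25    0.1123] yyaw -81.58 j6 143.1 F [ 4.81  3.67 -1.98] T [ 0.565 -1.073  0.041] w 0.0273 60.0 z [ 0.002  0.003 -1.   ]
t 9.55 p [ 0.4635 -0.2502  0.1123] yyaw -88.03 j6 149.6 F [ 4.17  2.28 -2.22] T [ 0.511 -1.031  0.038] w 0.0273 60.0 z [ 0.002  0.002 -1.   ]
t 9.63 p [ 0.4635 -0.2504  0.1122] yyaw -94.47 j6 156.0 F [ 4.19  1.9  -0.97] T [ 0.351 -0.982  0.085] w 0.0271 60.1 z [ 0.002  0.002 -1.   ]
t 9.72 p [ 0.4634 -0.2506  0.1122] yyaw -100.81 j6 162.3 F [ 4.15  1.71 -1.99] T [ 0.294 -0.845  0.147] w 0.0268 60.0 z [ 0.002  0.001 -1.   ]
```

The drag begins to rise here (0.085, 0.147), but that is noisy. Contact must come within 372° and I'm at 328°, so either this place or the next is right. I'll regrip 90° back and centred, then measure drag in both directions to cancel bias.

```bash
python3 -m inch '[[[0,0,0],[0,0,0],-1],[[0,0,0],[0,0,0],-1],[[0,0,0],[0,0,0],-1],[[0,0,0],[0,0,0],-1],[[0,0,0],[0,0,0],-1],[[0,0,0],[0,0,0],-1]]' >/dev/null
python3 -c "from h import *;st()"
python3 -m inch '[[[0,0,-0.0196],[0,0,0],-1],[[0,0,-0.0196],[0,0,0],-1],[[0,0,-0.0196],[0,0,0],-1],[[0,0,-0.0196],[0,0,0],-1],[[0,0,-0.0196],[0,0,0],-1],[[0,0,-0.0196],[0,0,0],-1],[[0,0,-0.0196],[0,0,0],-1],[[0,0,-0.0196],[0,0,0],-1],[[0,0,-0.0196],[0,0,0],-1],[[0,0,-0.0196],[0,0,0],-1]]' >/dev/null
python3 -m inch '[[[0,0,-0.0196],[0,0,0],-1],[[0,0,-0.0196],[0,0,0],-1],[[0,0,-0.0148],[0,0,0],-1],[[0,0,0],[0,0,0],-1],[[0,0,0],[0,0,0],-1]]' >/dev/null
python3 - <<'E'
from h import *
st()
W=vision.camera("wrist"); cv2.imwrite("pics/w2.png",W["img"][:,:,::-1])
E
```

```text
t 10.22 p [ 0.462  -0.2514  0.1124] yyaw -100.55 j6 162.0 F [-0.88 -0.45  0.19] T [ 0.017 -0.021  0.094] w 0.0852 0.0 z [-0. -0. -1.]
t 11.47 p [ 0.4621 -0.2513  0.1124] yyaw -10.7 j6 72.2 F [ 0.35  0.51 -0.19] T [ 0.036  0.019 -0.056] w 0.0853 0.0 z [-0. -0. -1.]
```

View pics/w2.png

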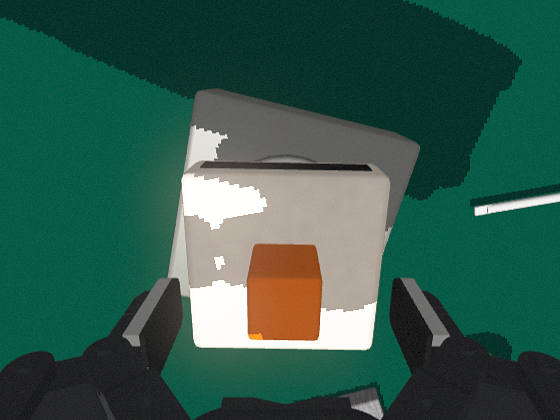

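The free-air torque readings scatter by ±0.08, so the force sensor is too noisy singly. Joint 6's motor torque is a cleaner measure, and its axis is the turning axis. The picture shows the hood still level and square with the gripper, and the grip between the open pads at (285,290). Closing now, centred.

```bash
cat >> h.py <<'E'
def s2():
    o=telemetry.get_obs();M=R.from_quat(o["tool_rot"]).as_matrix()
    print(round(o["clock"],2),"yyaw",round(np.degrees(np.arctan2(M[1,1],M[0,1])),2),"Tz",round(o["ft_torque"][2],3),"tau6",o["tau"][5].round(4),"F",o["ft_force"].round(1),"p",o["eef_pos"].round(4),"w",round(o["grip_width"],4))
E
r(){ python3 -c "from h import *;s2()"; }
r
python3 -m inch '[[[0,0,0],[0.0032,-0.003,0],-1],[[0,0,0],[0,0,0],1],[[0,0,0],[0,0,0],1],[[0,0,0],[0,0,0],1],[[0,0,0],[0,0,0],1],[[0,0,0],[0,0,0],1],[[0,0,0],[0,0,0],1],[[0,0,0],[0,0,0],1]]' >/dev/null; r
python3 -m inch '[[[0,0,-0.008],[0,0,0],1],[[0,0,-0.008],[0,0,0],1]]' >/dev/null; r
python3 -m inch '[[[0,0,-0.008],[0,0,0],1]]' >/dev/null; r
python3 -m inch '[[[0,0,-0.008],[0,0,0],1]]' >/dev/null; r
python3 -m inch '[[[0,0,-0.008],[0,0,0],1]]' >/dev/null; r
python3 -m inch '[[[0,0,0.008],[0,0,0],1],[[0,0,0.008],[0,0,0],1]]' >/dev/null; r
python3 -m inch '[[[0,0,0.008],[0,0,0],1]]' >/dev/null; r
python3 -m inch '[[[0,0,0.008],[0,0,0],1]]' >/dev/null; r
python3 -m inch '[[[0,0,0.008],[0,0,0],1]]' >/dev/null; r
```

```text
11.52 yyaw -10.69 Tz 0.02 tau6 -0.0125 F [-0.7  0.4  0.1] p [ 0.4621 -0.2513  0.1124] w 0.0855
12.18 yyaw -10.57 Tz 0.028 tau6 -0.0027 F [-0.   0.3  2.1] p [ 0.4616 -0.2502  0.1126] w 0.0269
12.35 yyaw -4.69 Tz -0.108 tau6 0.4131 F [ 0.3 -0.   2.3] p [ 0.4616 -0.2502  0.1127] w 0.0269
12.43 yyaw -1.81 Tz -0.105 tau6 0.3913 F [0.4 0.8 3.3] p [ 0.4616 -0.2502  0.1127] w 0.0267
12.52 yyaw 1.08 Tz -0.101 tau6 0.394 F [-0.9  1.   2.7] p [ 0.4617 -0.2502  0.1128] w 0.0268
12.6 yyaw 3.96 Tz -0.09 tau6 0.3984 F [-1.2  0.4  3. ] p [ 0.4617 -0.2502  0.1128] w 0.0271
12.77 yyaw -2.05 Tz 0.069 tau6 -0.4476 F [ 0.1 -0.1  2.8] p [ 0.4616 -0.2502  0.1127] w 0.0271
12.85 yyaw -4.94 Tz 0.055 tau6 -0.3908 F [-1.  -0.1  1.8] p [ 0.4616 -0.2502  0.1127] w 0.0269
12.93 yyaw -7.82 Tz 0.103 tau6 -0.3832 F [-0.3  0.4  0.8] p [ 0.4616 -0.2502  0.1126] w 0.0268
13.02 yyaw -10.7 Tz 0.159 tau6 -0.3785 F [0.3 0.1 2.6] p [ 0.4616 -0.2502  0.1126] w 0.0271
```

Drag is about ±0.10 N m just before this place, which is near the 0.13 threshold. More samples around the place will settle it.

```bash
r(){ python3 -c "from h import *;s2()" | cut -d' ' -f1-7; }
f(){ r; }
python3 -m inch '[[[0,0,0.008],[0,0,0],1]]' >/dev/null; r
python3 -m inch '[[[0,0,0.008],[0,0,0],1]]' >/dev/null; r
python3 -m inch '[[[0,0,0.008],[0,0,0],1]]' >/dev/null; r
python3 -m inch '[[[0,0,0.008],[0,0,0],1]]' >/dev/null; r
python3 -m inch '[[[0,0,0.008],[0,0,0],1]]' >/dev/null; r
echo back
python3 -m inch '[[[0,0,-0.008],[0,0,0],1],[[0,0,-0.008],[0,0,0],1]]' >/dev/null; r
python3 -m inch '[[[0,0,-0.008],[0,0,0],1]]' >/dev/null; r
python3 -m inch '[[[0,0,-0.008],[0,0,0],1]]' >/dev/null; r
python3 -m inch '[[[0,0,-0.008],[0,0,0],1]]' >/dev/null; r
python3 -m inch '[[[0,0,-0.008],[0,0,0],1]]' >/dev/null; r
python3 -m inch '[[[0,0,-0.008],[0,0,0],1]]' >/dev/null; r
python3 -m inch '[[[0,0,-0.008],[0,0,0],1]]' >/dev/null; r
echo fwd
python3 -m inch '[[[0,0,0.008],[0,0,0],1],[[0,0,0.008],[0,0,0],1]]' >/dev/null; r
python3 -m inch '[[[0,0,0.008],[0,0,0],1]]' >/dev/null; r
python3 -m inch '[[[0,0,0.008],[0,0,0],1]]' >/dev/null; r
```

```text
13.1 yyaw -13.57 Tz 0.145 tau6 -0.3735
13.18 yyaw -16.45 Tz 0.143 tau6 -0.3679
13.27 yyaw -19.33 Tz 0.129 tau6 -0.3628
13.35 yyaw -22.21 Tz 0.139 tau6 -0.3584
13.43 yyaw -25.09 Tz 0.175 tau6 -0.3531
back
13.6 yyaw -19.1 Tz -0.049 tau6 0.4178
13.68 yyaw -16.21 Tz -0.153 tau6 0.3705
13.77 yyaw -13.33 Tz -0.078 tau6 0.3725
13.85 yyaw -10.45 Tz -0.1 tau6 0.3769
13.93 yyaw -7.57 Tz -0.118 tau6 0.381
14.02 yyaw -4.69 Tz -0.162 tau6 0.3854
14.1 yyaw -1.81 Tz -0.15 tau6 0.3901
fwd
14.27 yyaw -7.81 Tz 0.101 tau6 -0.4379
14.35 yyaw -10.69 Tz 0.11 tau6 -0.3808
14.43 yyaw -13.57 Tz 0.133 tau6 -0.3734
```

tau6 is nearly noise-free and its magnitude changes linearly with drag. Backing off further to find the kink gives the exact contact angle.

```bash
r(){ python3 -c "from h import *;s2()" | cut -d' ' -f1-7; }
python3 -m inch '[[[0,0,-0.008],[0,0,0],1],[[0,0,-0.008],[0,0,0],1],[[0,0,-0.008],[0,0,0],1],[[0,0,-0.008],[0,0,0],1]]' >/dev/null; r
python3 -m inch '[[[0,0,-0.008],[0,0,0],1],[[0,0,-0.008],[0,0,0],1]]' >/dev/null; r
python3 -m inch '[[[0,0,-0.008],[0,0,0],1],[[0,0,-0.008],[0,0,0],1]]' >/dev/null; r
python3 -m inch '[[[0,0,-0.008],[0,0,0],1],[[0,0,-0.008],[0,0,0],1]]' >/dev/null; r
python3 -m inch '[[[0,0,-0.008],[0,0,0],1],[[0,0,-0.008],[0,0,0],1]]' >/dev/null; r
python3 -m inch '[[[0,0,-0.008],[0,0,0],1],[[0,0,-0.008],[0,0,0],1]]' >/dev/null; r
python3 -m inch '[[[0,0,-0.008],[0,0,0],1],[[0,0,-0.008],[0,0,0],1]]' >/dev/null; r
python3 -m inch '[[[0,0,-0.008],[0,0,0],1],[[0,0,-0.008],[0,0,0],1]]' >/dev/null; r
python3 -m inch '[[[0,0,-0.008],[0,0,0],1],[[0,0,-0.008],[0,0,0],1]]' >/dev/null; r
```

```text
14.77 yyaw -1.81 Tz -0.128 tau6 0.3901
14.93 yyaw 3.96 Tz -0.107 tau6 0.3984
15.1 yyaw 9.72 Tz -0.066 tau6 0.4066
15.27 yyaw 15.48 Tz -0.046 tau6 0.4147
15.43 yyaw 21.24 Tz -0.063 tau6 0.4219
15.6 yyaw 27.0 Tz -0.069 tau6 0.4292
15.77 yyaw 32.76 Tz -0.074 tau6 0.4358
15.93 yyaw 38.53 Tz -0.036 tau6 0.4417
16.1 yyaw 44.29 Tz -0.104 tau6 0.4473
```

tau6 drifts smoothly with angle and shows no kink, so it isn't measuring drag. I'll fit the given drag law to all the Tz samples.

```bash
python3 - <<'E'
import numpy as np
from scipy.optimize import curve_fit
D="44.3 .104 38.5 .036 32.8 .074 27 .069 21.2 .063 15.5 .046 9.7 .066 4 .107 4 .09 -1.8 .128 -1.8 .15 -1.8 .105 1.1 .101 -4.7 .108 -4.7 .162 -7.6 .118 -10.45 .1 -13.3 .078 -16 .153 -5 .055 -7.8 .103 -10.7 .159 -13.6 .145 -16.5 .143 -19 .129 -22 .139 -25 .175 -10.7 .11 -13.6 .133 2 .038 8.4 .041 21.3 .046 -4.5 .085 -10.7 .147 47.1 .024"
d=np.array(D.split(),float).reshape(-1,2)
for a in (.03,.04):
  for b in (.0019,.0024,.0029):
    f=lambda y,c:a+b*np.maximum(0,c-y)
    p,c=curve_fit(f,*d.T,p0=[25]);print(a,b,"contact",p,c[0,0]**.5,"rms",np.std(d[:,1]-f(d[:,0],*p)),"T@-10.8",f(-10.8,*p),"N",(p[0]+10.8)*.1)
E
```

```text
0.03 0.0019 contact [37.2520559] 2.7572178374782275 rms 0.029131597591836995 T@-10.8 0.1212989062129285 N 4.805205590154133
0.03 0.0024 contact [28.29408606] 2.221706356284564 rms 0.02906578646761799 T@-10.8 0.12382580655174584 N 3.909408606322744
0.03 0.0029 contact [22.23281609] 1.8924703587503484 rms 0.0292858257164464 T@-10.8 0.12579516664802615 N 3.3032816085526266
0.04 0.0019 contact [31.38548387] 2.738336357592681 rms 0.028464243770949305 T@-10.8 0.12015241934543813 N 4.218548386602007
0.04 0.0024 contact [23.62888885] 2.164127267447578 rms 0.02787168183119403 T@-10.8 0.12262933323805655 N 3.4428888849190233
0.04 0.0029 contact [18.25129311] 1.8534302753125693 rms 0.027761681528155474 T@-10.8 0.12424875002795335 N 2.905129311308737
```

Best estimate at this place is 0.123 N m (about 3.9 N), just under the 0.13 threshold. The next place should be about 12.5–13 N, still sound and with more margin. I'll go there while watching the drag (expected ≈0.34 N m), and I can back off if it reads high.

```bash
r(){ python3 -c "from h import *;s2()"; }
python3 -m inch '[[[0,0,0.0192],[0,0,0],1],[[0,0,0.0192],[0,0,0],1],[[0,0,0.0192],[0,0,0],1],[[0,0,0.0192],[0,0,0],1],[[0,0,0.0192],[0,0,0],1],[[0,0,0.0192],[0,0,0],1],[[0,0,0.0192],[0,0,0],1],[[0,0,0.0192],[0,0,0],1]]' >/dev/null; r
python3 -m inch '[[[0,0,0.0192],[0,0,0.0003],1],[[0,0,0.0192],[0,0,0.0003],1],[[0,0,0.0192],[0,0,0.0003],1]]' >/dev/null; r
python3 -m inch '[[[0,0,0.0192],[0,0,0.0003],1]]' >/dev/null; r
python3 -m inch '[[[0,0,0.0192],[0,0,0.0003],1]]' >/dev/null; r
python3 -m inch '[[[0,0,0.0192],[0,0,0.0003],1]]' >/dev/null; r
python3 -m inch '[[[0,0,0.0192],[0,0,0.0003],1]]' >/dev/null; r
python3 -m inch '[[[0,0,0.0192],[0,0,0.0003],1]]' >/dev/null; r
python3 -m inch '[[[0,0,0.0192],[0,0,0.0003],1]]' >/dev/null; r
python3 -m inch '[[[0,0,0.0192],[0,0,0.0003],1]]' >/dev/null; r
python3 -m inch '[[[0,0,0.0192],[0,0,0.0003],1]]' >/dev/null; r
python3 -m inch '[[[0,0,0.0192],[0,0,0.0003],1]]' >/dev/null; r
python3 -m inch '[[[0,0,0.0188],[0,0,0.0003],1]]' >/dev/null; r
```

```text
16.77 yyaw -11.47 Tz 0.111 tau6 -1.0544 F [-0.9 -0.1  1.1] p [ 0.4616 -0.2502  0.1126] w 0.0264
17.02 yyaw -32.2 Tz 0.176 tau6 -1.0074 F [-0.8  0.6  2.9] p [ 0.4615 -0.2502  0.1124] w 0.0269
17.1 yyaw -39.11 Tz 0.132 tau6 -0.9952 F [-0.5  0.1  2.7] p [ 0.4615 -0.2501  0.1124] w 0.0272
17.18 yyaw -46.02 Tz 0.185 tau6 -0.9801 F [-1.   0.5  3.1] p [ 0.4614 -0.2502  0.1123] w 0.0272
17.27 yyaw -52.92 Tz 0.253 tau6 -0.9644 F [-0.3  1.5  3.7] p [ 0.4614 -0.2501  0.1122] w 0.0267
17.35 yyaw -59.83 Tz 0.258 tau6 -0.9499 F [0.  0.7 2.6] p [ 0.4614 -0.2501  0.1122] w 0.0272
17.43 yyaw -66.74 Tz 0.233 tau6 -0.9334 F [-1.2  1.   3.6] p [ 0.4614 -0.25    0.1121] w 0.0268
17.52 yyaw -73.65 Tz 0.301 tau6 -0.9155 F [-1.3  1.2  4.3] p [ 0.4614 -0.25    0.112 ] w 0.0269
17.6 yyaw -80.56 Tz 0.294 tau6 -0.8998 F [-1.6  0.8  4.9] p [ 0.4614 -0.25    0.1119] w 0.0267
17.68 yyaw -87.47 Tz 0.287 tau6 -0.8843 F [-1.3  1.3  4.6] p [ 0.4614 -0.2499  0.1119] w 0.0268
17.77 yyaw -94.37 Tz 0.332 tau6 -0.866 F [-1.5  1.1  4.8] p [ 0.4614 -0.2499  0.1118] w 0.0271
17.85 yyaw -101.14 Tz 0.308 tau6 -0.8103 F [-0.9  0.6  5.3] p [ 0.4614 -0.2499  0.1117] w 0.0276
```

Drag at this place is about 0.32 N m, or ~12.5 N, and the hood is at -101.1° against the board's -100.8°. That's as predicted. Release and rise, then check with the cameras.

```bash
python3 -m inch '[[[0,0,0],[0,0,0],1],[[0,0,0],[0,0,0],-1],[[0,0,0],[0,0,0],-1],[[0,0,0],[0,0,0],-1],[[0,0,0],[0,0,0],-1],[[0,0,0],[0,0,0],-1],[[0,0,0],[0,0,0],-1],[[0,0,0],[0,0,0],-1]]' >/dev/null
python3 -m inch '[[[0,0,0],[0,0,-0.04],-1],[[0,0,0],[0,0,-0.04],-1],[[0,0,0],[0,0,-0.06],-1],[[0,0,0],[0,0,-0.06],-1],[[0,0,0],[0,0,-0.06],-1],[[0,0,0],[0,0,-0.06],-1],[[0,0,0],[0,0,-0.06],-1],[[0,0,0],[0,0,0],-1],[[0,0,0],[0,0,0],-1]]' >/dev/null
python3 - <<'E'
from h import *
st()
W=vision.camera("wrist"); cv2.imwrite("pics/w3.png",W["img"][:,:,::-1])
mg=mask(W,(3,140,60),(22,255,255),(230,150,340,260));k=big(mg);x,y,w,h=cv2.boundingRect(k);print(x,y,w,h)
us=np.arange(x+5,x+w-4);vs=np.array([np.nonzero(mg[:,u])[0].max()+.5 for u in us]);P=plane(W,np.c_[us,vs],.137)[:,:2]
l=cv2.fitLine((P*1000).astype(np.float32),cv2.DIST_HUBER,0,.01,.01).ravel();print("hood yaw mod90",np.degrees(np.arctan2(l[1],l[0]))%90)
E
```

```text
t 19.27 p [ 0.4621 -0.2505  0.2261] yyaw -100.85 j6 162.4 F [ 0.26  0.42 -0.12] T [-0.037  0.022  0.024] w 0.0853 0.0 z [ 0.002 -0.001 -1.   ]
265 182 41 49
hood yaw mod90 79.13497
```

```bash
python3 -m inch '[[[0,0,0],[0.005,-0.1192,0],1],[[0,0,0],[0,-0.1192,0],1],[[0,0,0],[0,-0.1192,0],1],[[0,0,0],[0,-0.1192,0],1],[[0,0,0],[0,-0.1192,0],1],[[0,0,0],[0,-0.1192,0],1],[[0,0,0],[0,-0.1192,0],1],[[0,0,-0.0174],[0,0,0],1],[[0,0,-0.0174],[0,0,0],1],[[0,0,-0.0174],[0,0,0],1]]' >/dev/null
python3 -m inch '[[[0,0,0],[0,0,0],1],[[0,0,0],[0,0,0],1]]' >/dev/null
python3 - <<'E'
from h import *
st()
T=vision.camera("top");S=vision.camera("scene")
cv2.imwrite("pics/s2.png",S["img"][:,:,::-1])
E
```

```text
t 20.32 p [ 0.5005 -0.0507  0.225 ] yyaw -78.38 j6 161.3 F [ 0.45  0.22 -0.43] T [-0.074 -0.017 -0.001] w -0.0001 0.0 z [ 0.002  0.038 -0.999]
```

View pics/s2.png

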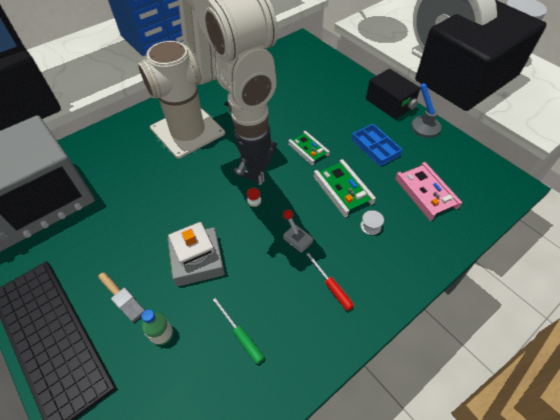

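The hood measures 79.1° (mod 90) against the board's 79.2°, so it's square, and nothing else has moved. The arm stopped short by 47 mm with a small tilt. I'll work out the remaining correction.

```bash
cat >> h.py <<'E'
def delta(p,yaw):
    o,M=st(); print("joints",o["joint_pos"].round(3))
    a=np.radians(yaw);y=np.array([np.cos(a),np.sin(a),0]);z=np.array([0,0,-1.]);G=np.c_[np.cross(y,z),y,z]
    print("turn(360deg)",(R.from_matrix(M.T@G).as_rotvec()/2/np.pi).round(4),"shift after turn(.3m)",(G.T@(np.array(p)-o["eef_pos"])/.3).round(4))
E
python3 -c "
from h import *
delta([.511,-.0046,.225],-82.3)"
```

```text
t 20.42 p [ 0.5008 -0.0508  0.2255] yyaw -78.36 j6 161.3 F [0.32 0.76 0.65] T [-0.01  -0.036 -0.039] w 0.0001 0.0 z [ 0.003  0.038 -0.999]
joints [-0.124  0.251  0.003  1.325  0.038  2.815]
turn(360deg) [-0.0058 -0.0014  0.0109] shift after turn(.3m) [ 0.0542 -0.1482  0.0018]
```

```bash
python3 -m inch '[[[-0.0058,-0.0014,0.0109],[0,0,0],1],[[0,0,0],[0.018,-0.0494,0],1],[[0,0,0],[0.018,-0.0494,0],1],[[0,0,0],[0.018,-0.0494,0.002],1],[[0,0,0],[0,0,0],1],[[0,0,0],[0,0,0],1]]' >/dev/null
python3 - <<'E'
from h import *
delta([.511,-.0046,.078],-82.3)
T=vision.camera("top");S=vision.camera("scene");rd=(0,150,60),(4,255,255)
b=big(mask(S,*rd,(278,205,298,222)));print("ball",cen(b),plane(S,cen(b),.092))
E
```

```text
t 20.92 p [ 0.5111 -0.0043  0.2254] yyaw -82.15 j6 171.7 F [-0.31 -0.48 -0.01] T [-0.015 -0.016  0.049] w 0.0001 0.0 z [ 0.001 -0.    -1.   ]
joints [-0.008  0.264  0.021  1.326 -0.     2.996]
turn(360deg) [ 0.0001 -0.0002  0.0004] shift after turn(.3m) [-0.0006  0.001   0.4914]
ball [287.5954416  214.05698006] [[0.54864916 0.0007634  0.092     ]]
```

```bash
python3 -m inch '[[[0,0,0],[0,0,0.07],1],[[0,0,0],[0,0,0.07],1],[[0,0,0],[0,0,0.07],1],[[0,0,0],[0,0,0.07],1],[[0,0,0],[0,0,0.07],1],[[0,0,0],[0,0,0.07],1],[[0,0,0],[0,0,0.07],1],[[0,0,0],[0,0,0],1]]' >/dev/null
python3 -c "from h import *;st()"
python3 -m inch '[[[0,0,0],[0.03,0,0],1],[[0,0,0],[0.03,0,0],1],[[0,0,0],[0.03,0,0],1],[[0,0,0],[0.03,0,0],1],[[0,0,0],[0.03,0,0],1]]' >/dev/null
python3 -c "from h import *;st()"
python3 -m inch '[[[0,0,0],[0.03,0,0],1],[[0,0,0],[0.03,0,0],1],[[0,0,0],[0.03,0,0],1],[[0,0,0],[0.03,0,0],1],[[0,0,0],[0.03,0,0],1]]' >/dev/null
python3 -m inch '[[[0,0,0],[0,0,0],1]]' >/dev/null
python3 - <<'E'
from h import *
st()
S=vision.camera("scene");cv2.imwrite("pics/s3.png",cv2.resize(S["img"][140:300,200:400,::-1],(800,640))[:600])
E
```

```text
t 21.68 p [ 0.508  -0.0055  0.0749] yyaw -82.28 j6 171.7 F [-0.53 -0.12 -0.27] T [-0.003  0.01  -0.02 ] w 0.0001 0.0 z [-0.006 -0.    -1.   ]
t 22.1 p [0.5585 0.0016 0.0807] yyaw -82.18 j6 172.3 F [-1.33  0.23  0.19] T [-0.003  0.2    0.01 ] w 0.0002 0.6 z [ 0.005  0.    -1.   ]
t 22.6 p [0.6027 0.0079 0.0799] yyaw -82.16 j6 172.9 F [-0.64  0.03 -0.7 ] T [-0.003  0.028  0.004] w 0.0002 0.0 z [ 0.003  0.    -1.   ]
```

View pics/s3.png

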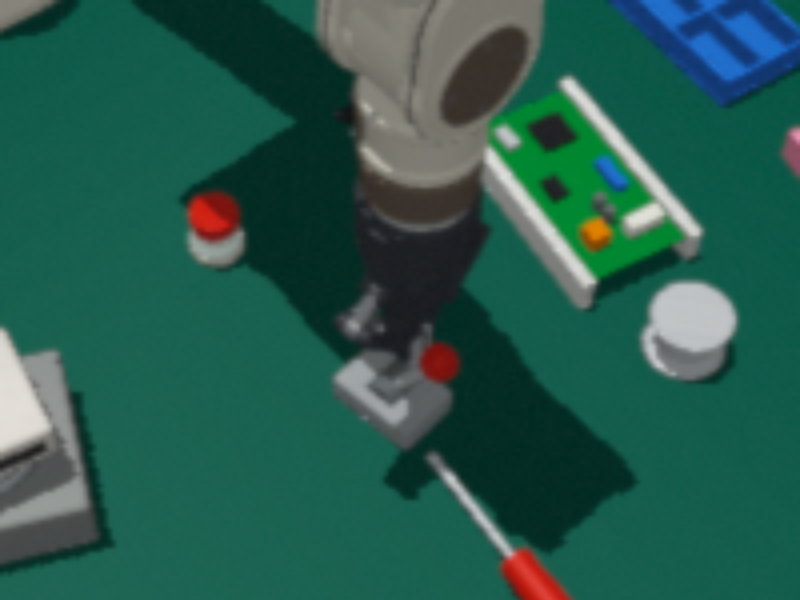

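The lever leans to the far side, with its ball at scene pixel (310,230). Fingers are just behind it and no force is left. A few more millimetres will make sure it's at the end.

```bash
python3 -m inch '[[[0,0,0],[0.012,0,0],1],[[0,0,0],[0,0,0],1]]' >/dev/null
python3 - <<'E'
from h import *
st();S=vision.camera("scene");b=big(mask(S,(0,150,50),(5,255,255),(295,215,325,245)));print(cen(b),plane(S,cen(b),.092))
E
python3 -m inch '[[[0,0,0],[0.008,0,0],1],[[0,0,0],[0,0,0],1]]' >/dev/null
python3 - <<'E'
from h import *
st();S=vision.camera("scene");b=big(mask(S,(0,150,50),(5,255,255),(295,215,325,245)));print(cen(b),plane(S,cen(b),.092))
E
```

```text
t 22.82 p [0.6031 0.008  0.0795] yyaw -82.18 j6 172.9 F [-5.08 -0.62  4.5 ] T [-0.106  1.104  0.018] w -0.0002 2.8 z [-0.001 -0.    -1.   ]
[309.5        230.21212121] [[0.62558699 0.01221722 0.092     ]]
t 23.03 p [0.6033 0.0081 0.0793] yyaw -82.19 j6 173.0 F [-9.17 -1.39  6.44] T [-0.237  1.975 -0.058] w 0.0002 5.1 z [-0.005 -0.001 -1.   ]
[309.57142857 230.24404762] [[0.62578192 0.01229668 0.092     ]]
```

Ball at (0.626, 0.012), the predicted end, with the stop felt. Backing off and rising, then a last check.

```bash
python3 -m inch '[[[0,0,0],[-0.03,0,0],1],[[0,0,0],[-0.06,0,0],1],[[0,0,0],[-0.06,0,0],1],[[0,0,0],[-0.03,0,-0.06],1],[[0,0,0],[0,0,-0.1],1],[[0,0,0],[0,0,-0.1],1],[[0,0,0],[0,0,-0.1],1],[[0,0,0],[0,0,0],1],[[0,0,0],[0,0,0],1],[[0,0,0],[0,0,0],1]]' >/dev/null
python3 - <<'E'
from h import *
st();S=vision.camera("scene");T=vision.camera("top")
b=big(mask(S,(0,150,50),(5,255,255),(295,215,325,245)));print(cen(b),plane(S,cen(b),.092))
cv2.imwrite("pics/t4.png",T["img"][:,:,::-1])
E
```

```text
t 23.92 p [0.5532 0.0012 0.1871] yyaw -82.17 j6 172.3 F [-0.14  0.81 -1.63] T [-0.025  0.023  0.005] w 0.0 0.0 z [ 0.003  0.    -1.   ]
[309.36414566 230.09803922] [[0.62509025 0.01217702 0.092     ]]
```

View pics/t4.png

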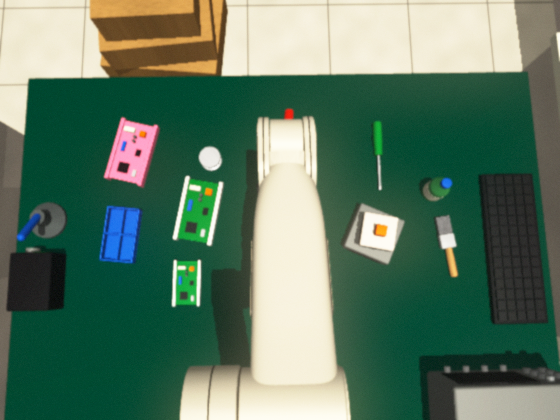

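The hood at (380,231) is square to the board at (198,211). Bystanders are in place, the arm is clear, and the lever stands at its far end.

```bash
python3 -c "
from workcell import workorder
print(workorder.job_done())"
```

```text
the job is handed in; nothing more can be done
None
```

The job is handed in with no verdict shown: the hood is released at 79.1° against the board's 79.2° with an estimated 12.5 N on the seal, one square place past a borderline one (about 0.123 N m against the 0.13 threshold); the fan switch is fully over and nothing else visibly moved.

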